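# Lay the whole long bones on their storage pads

## Robot

A 6-joint arm with a two-finger parallel gripper is mounted at the origin on the work surface. World frame = base frame: x ahead of the robot, y to its left, z up, the work surface at z = 0. Lengths are in m, angles in rad, forces in N, time in s.
With the tool pointing down it reaches from about 0.275 to 0.75 m from the base axis. Payload 10.2 kg.
Tool frame: the origin (TCP) lies at the very end of the fingers, on their centre line; the grasp point (between the pads) lies 19 mm behind it (grip_point_offset is the distance from the TCP to the grasp point, in m); z points along the fingers, y is the line along which they close (so a half turn about z gives the same grasp; the last joint's range is limited). The gripper opens to 85 mm and grips with 20 to 120 N. Pads are 22 mm wide; open, the fingers measure 114 mm over their backs; the gripper's body (76 mm by 85 mm) begins 54 mm behind the grasp point. The pads swing forward as they close: fully open they stand 13 mm farther back than shut.
Start: joints at [-1.537, 0.313, 1.498, -0, 1.331, -0.223], TCP at [0.133, -0.508, 0.198] pointing down, gripper open.
Joint ranges: [-2.94, 2.94], [-0.97, 2.17], [0.19, 2.56], [-1.23, 4.37], [0.02, 3.11], [-2.88, 2.88]. Speed limits (rad/s): [2.39, 2.39, 3.01, 3.14, 3.14, 3.14].

## Interface

Orientations are given as a unit quaternion [x, y, z, w].
In Python, from station import observe, grab_frame, camera_model, sign_off, grip_point_offset gives the robot as it stands.
- The arm moves only by the shell command python3 -m jog 'ROWS' [FORCE]. ROWS is JSON, a list of rows, each an object with "linear": the shift along the tool's x, y, z in m, a list of three; "roll": the turn about the tool's z in degrees; "fingers": the gripper's target within -1 to 1 (shut at 1, half-way at 0, fully open at -1). A call has 1 to 10 rows; each row shifts and turns the commanded pose from where the row before left it, along the tool's axes as they then stand; what a row does not reach is not made up. A row lasts 1/10 s, in which the tool goes at most 50 mm and 8.59 degrees, less where a joint would pass 70% of its speed; a pose out of reach is approached as far as the arm can. A call is refused whole if a number of a shift passes 0.05 or a number of a turn 8.59, either way. A call with a gripper value outside its range is refused whole. The fingers move at their own pace and stop on an object; FORCE is the grip in N (left out, the last holds). Time passes only in rows, so rows that do not move let the fingers close. It gives the time, the measured TCP pose, the force, the opening and the grip force at its end, in the units of the state.
- observe(): the state, without advancing time (a new reading comes with each control period).
- grab_frame(name): name is "side" or "top" or "wrist"; returns (picture, depth): 400x640x3 uint8, red, green, blue; 400x640 float32, m along the optical axis (not along the pixel's ray), 0 where there is no reading.
- camera_model(name): a dict with "vertical_fov" (degrees; the focal length in pixels is half the picture's height over the tangent of half this angle, whatever the lens; pixels are square), "cx", "cy" (the principal point, pixels), "T" (4x4, takes a point from camera to world coordinates). Camera axes: x right, y up, looking along -z (the intrinsics and any distortion apply to the point x, -y, -z); pixel columns grow to the right and rows downward; lengths in m; the calibration is good to about 2 mm. The wrist camera is an equidistant fisheye: a pixel r from the principal point sees the ray r / f radians off the axis. A picture is of the moment at which its call begins: read the wrist's pose just before it. camera_model takes no time and is no camera call; for the wrist camera it gives the pose at the moment of the call.
- sign_off(): hands the job in; it is judged then, once.
The state is a dict: "time": time; "joint_positions": joint angles; "dq": joint speeds; "joint_efforts": joint torques, N m; "tcp_pos": TCP position; "ee_rot": TCP orientation; "ft_force": force on the tool from outside, world axes, zero at the start; "torque": the same for the moment, N m; "grip_width": finger opening in m; "grip_force": force on a finger pad.
Only numpy, scipy, OpenCV 4.12 (cv2) and the standard library are available. Lean on these libraries where they do the work, as an engineer would, in place of code of your own. Each camera call takes 0.05 s, during which the arm holds its last target. There are 200 camera calls.

## Task

Four whole long bones, each with a knob at both ends, lie about on the bench among broken pieces. Carry each one to the grey foam pad made for its length (shortest bone on the shortest pad, and so on up to the longest) and set it down without letting it drop, lying flat between the end blocks, centred and in line with the pad. Leave the two snapped-off bones where they lie.

Things in the scene. Friction and masses are not known exactly. Their poses are not given: they have to be found in the camera images.
- bone_1_center (a point): The shortest of the four whole long bones, tan, loose, lying flat: a straight round shaft 12 mm thick with a knobbed end (a cross-wise roll 20 mm high, 26 mm wide) at BOTH ends; overall length 78 mm, 23 g give or take a third. The two ends count as alike. Point: middle of the bone, half-way up, 10 mm above what it lies on; x along the bone, z up. The shaft is free to grip for at least 32 mm round the middle.
- bone_2_center (a point): The second shortest of the four whole long bones, tan, loose, lying flat: a straight round shaft 13 mm thick with a knobbed end (a cross-wise roll 22 mm high, 29 mm wide) at BOTH ends; overall length 100 mm, 32 g give or take a third. The two ends count as alike. Point: middle of the bone, half-way up, 11 mm above what it lies on; x along the bone, z up. The shaft is free to grip for at least 52 mm round the middle.
- bone_3_center (a point): The second longest of the four whole long bones, tan, loose, lying flat: a straight round shaft 14 mm thick with a knobbed end (a cross-wise roll 24 mm high, 32 mm wide) at BOTH ends; overall length 122 mm, 41 g give or take a third. The two ends count as alike. Point: middle of the bone, half-way up, 12 mm above what it lies on; x along the bone, z up. The shaft is free to grip for at least 72 mm round the middle.
- bone_4_center (a point): The longest of the four whole long bones, tan, loose, lying flat: a straight round shaft 15 mm thick with a knobbed end (a cross-wise roll 26 mm high, 35 mm wide) at BOTH ends; overall length 144 mm, 50 g give or take a third. The two ends count as alike. Point: middle of the bone, half-way up, 13 mm above what it lies on; x along the bone, z up. The shaft is free to grip for at least 92 mm round the middle.
- pad_1: The shortest of the four dark grey foam pads, the place of the shortest whole bone; fixed to the table. Flat bed 10 mm thick and 56 mm wide, with a raised end block (7 mm thick, top 24 mm above the table) across each short end and open long sides; 98 mm between the blocks, 112 mm overall. Origin: on the table under the middle of the pad, so the bed is 10 mm above it; x along the pad, z up. The bed is rigid.
- pad_2: The second shortest of the four dark grey foam pads, the place of the second shortest whole bone; fixed to the table. Flat bed 10 mm thick and 56 mm wide, with a raised end block (7 mm thick, top 24 mm above the table) across each short end and open long sides; 120 mm between the blocks, 134 mm overall. Origin: on the table under the middle of the pad, so the bed is 10 mm above it; x along the pad, z up. The bed is rigid.
- pad_3: The second longest of the four dark grey foam pads, the place of the second longest whole bone; fixed to the table. Flat bed 10 mm thick and 56 mm wide, with a raised end block (7 mm thick, top 24 mm above the table) across each short end and open long sides; 142 mm between the blocks, 156 mm overall. Origin: on the table under the middle of the pad, so the bed is 10 mm above it; x along the pad, z up. The bed is rigid.
- pad_4: The longest of the four dark grey foam pads, the place of the longest whole bone; fixed to the table. Flat bed 10 mm thick and 56 mm wide, with a raised end block (7 mm thick, top 24 mm above the table) across each short end and open long sides; 164 mm between the blocks, 178 mm overall. Origin: on the table under the middle of the pad, so the bed is 10 mm above it; x along the pad, z up. The bed is rigid.
- broken_1_center (a point): A broken long bone, tan, loose, 72 mm long: a knobbed end (23 mm high, 30 mm wide) at one end only, the other snapped off and splintered (shaft 15 mm). To be left where it lies. Point: its middle, half-way up; x along it towards the snapped end.
- broken_2_center (a point): A broken long bone, tan, loose, 98 mm long: a knobbed end (25 mm high, 33 mm wide) at one end only, the other snapped off and splintered (shaft 16 mm). To be left where it lies. Point: its middle, half-way up; x along it towards the snapped end.
There are look-alikes about, which are no part of the job. What is shaped like the part that bears bone_4_center but black or yellow is not meant.

How it is judged:
By the outcome, as a careful person would: the job done as asked, in the order asked, and still so for the second after the job is handed in, with the robot touching nothing.
It also fails if it takes over 96 s, if anything falls off the work surface, if the arm or the gripper's body presses on something with over 40 N, if the wrist force passes 120 N, or if a joint passes its speed limit or range.

## Working session

There is one attempt and no reset: what is moved stays moved. The work goes in short steps, Python scripts to look and compute and a shell command to move; the robot and the scene stay as the last step left them, time stands still between calls to the robot, and variables do not carry over. Pictures are saved under pics/ and viewed, at most 14 in all, crops included, and the job is handed in when it is done.

```bash
mkdir -p pics; ls
python3 - <<'E'
from station import *
import cv2,numpy as np
s=observe();print(s)
for n in("top","side"):
    p,d=grab_frame(n);np.savez("pics/%s0.npz"%n,p=p,d=d);cv2.imwrite("pics/%s0.png"%n,p[:,:,::-1])
    m=camera_model(n);print(n,m)
print(grip_point_offset)
E
```

```text
pics
{'time': 0.0, 'joint_positions': array([-1.53741062e+00,  3.13469378e-01,  1.49847119e+00, -3.66670650e-05,
        1.33101243e+00, -2.23409783e-01]), 'dq': array([ 0.00070912, -0.0004091 , -0.00169792, -0.00093445, -0.00053997,
        0.00148473]), 'joint_efforts': array([ 5.10393565e-04, -4.12257564e+01, -2.59749055e+01, -1.33943740e-04,
        4.08662745e-03, -6.58411437e-06]), 'tcp_pos': array([ 0.13330292, -0.50746462,  0.19721236]), 'ee_rot': array([ 9.91767539e-01,  1.28049544e-01,  4.68017634e-05, -6.78795030e-04]), 'ft_force': array([ 0.56181317, -0.34051286, -0.29206529]), 'torque': array([ 0.05937757,  0.02032969, -0.01394676]), 'grip_force': 0.0, 'grip_width': 0.08544064421915804}
top {'vertical_fov': 46.324278223593225, 'cx': 320.14937079370986, 'cy': 197.10409594423837, 'T': array([[-0.0281878 ,  0.99416965, -0.1040776 ,  0.35126346],
       [-0.99948628, -0.02644268,  0.0181096 ,  0.00941128],
       [ 0.01525193,  0.1045346 ,  0.99440429,  1.1617019 ],
       [ 0.        ,  0.        ,  0.        ,  1.        ]])}
side {'vertical_fov': 46.45480204217669, 'cx': 324.58030906081905, 'cy': 200.72610322515445, 'T': array([[-0.85693951,  0.2789734 , -0.43339188, -0.06057372],
       [-0.51526993, -0.44360706,  0.7332869 ,  0.89248304],
       [ 0.01231184,  0.85169632,  0.52389102,  0.66826617],
       [ 0.        ,  0.        ,  0.        ,  1.        ]])}
0.0187
```

View pics/top0.png

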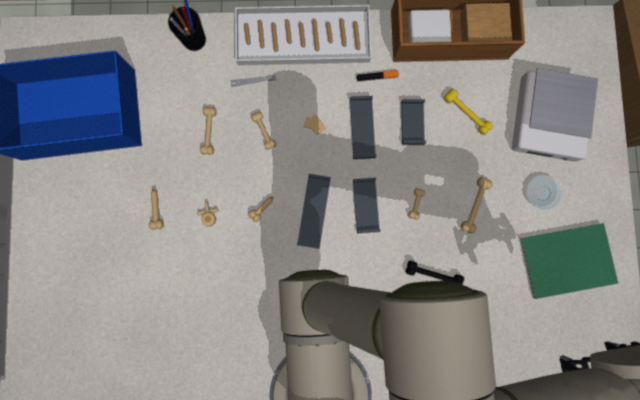

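The top view shows four whole bones at about (208,131), (262,131), (417,204) and (477,205), and pads at (363,127), (413,122), (313,212) and (366,206). The snapped ones look to be at (155,208) and (261,208). I'll segment them for measurements.

```bash
cat > h.py <<'E'
import numpy as np,cv2
from station import *
def cloud(n,p,d,m):
    f=200/np.tan(np.radians(m["vertical_fov"]/2))
    v,u=np.mgrid[:400,:640].astype(float)
    x=(u-m["cx"])/f;y=(v-m["cy"])/f
    if n=="wrist":
        r=np.hypot(x,y)+1e-9;k=np.tan(np.minimum(r,1.5))/r;x=x*k;y=y*k
    P=np.stack([x*d,-y*d,-d],-1)
    return P@m["T"][:3,:3].T+m["T"][:3,3]
E
python3 - <<'E'
from h import *
z=np.load("pics/top0.npz");p,d=z["p"],z["d"];W=cloud("top",p,d,camera_model("top"))
print("table z",np.median(W[280:320,100:200,2]),np.median(W[150:180,200:240,2]))
hsv=cv2.cvtColor(p,cv2.COLOR_RGB2HSV)
def go(mask,lab):
    n,L,st,c=cv2.connectedComponentsWithStats(mask.astype(np.uint8))
    for i in range(1,n):
        if st[i,4]<60 or st[i,4]>3000: continue
        q=W[L==i];(cx,cy),(w,h),a=cv2.minAreaRect((q[:,:2]*1000).astype(np.float32))
        if w<h:w,h,a=h,w,a+90
        print(lab,c[i].round(),"xy",round(cx,1),round(cy,1),"LxW",round(w),round(h),"ang",round((a+90)%180-90,1),"z90",np.percentile(q[:,2],[50,95]).round(3))
R=np.zeros((400,640),bool);R[80:262,140:505]=1
go(R&(hsv[...,1]>85)&(hsv[...,2]>90),"tan")
go(R&(p.max(2)<85)&(W[...,2]<.05),"pad")
cv2.imwrite("pics/crop0.png",cv2.resize(p[80:262,140:505,::-1],None,fx=2.19,fy=2.19,interpolation=cv2.INTER_CUBIC))
E
```

```text
table z 0.001343061569341275 0.001495053532208579
tan [468. 112.] xy 500.1 -224.8 LxW 537 142 ang -42.8 z90 [0.021 0.028]
tan [208. 131.] xy 644.5 262.2 LxW 115 30 ang -3.3 z90 [0.021 0.027]
tan [263. 130.] xy 521.2 71.7 LxW 361 24 ang 24.0 z90 [0.02  0.025]
tan [314. 124.] xy 516.0 -6.7 LxW 328 45 ang 2.3 z90 [0.008 0.011]
tan [476. 205.] xy 379.2 -228.2 LxW 465 114 ang -69.5 z90 [0.022 0.028]
tan [155. 212.] xy 454.3 388.1 LxW 97 29 ang -0.4 z90 [0.02  0.027]
tan [416. 204.] xy 393.0 -140.1 LxW 304 63 ang -62.7 z90 [0.018 0.023]
tan [260. 209.] xy 393.4 88.0 LxW 164 71 ang 38.4 z90 [0.019 0.025]
tan [208. 215.] xy 436.6 264.8 LxW 47 44 ang 50.3 z90 [0.018 0.022]
pad [362. 128.] xy 643.8 -122.1 LxW 157 54 ang 1.1 z90 [0.012 0.025]
pad [412. 122.] xy 657.4 -249.3 LxW 119 53 ang -1.5 z90 [0.012 0.026]
pad [313. 211.] xy 438.3 6.4 LxW 176 54 ang -11.1 z90 [0.011 0.024]
pad [365. 204.] xy 449.4 -123.7 LxW 130 55 ang 2.7 z90 [0.012 0.024]
```

View pics/crop0.png

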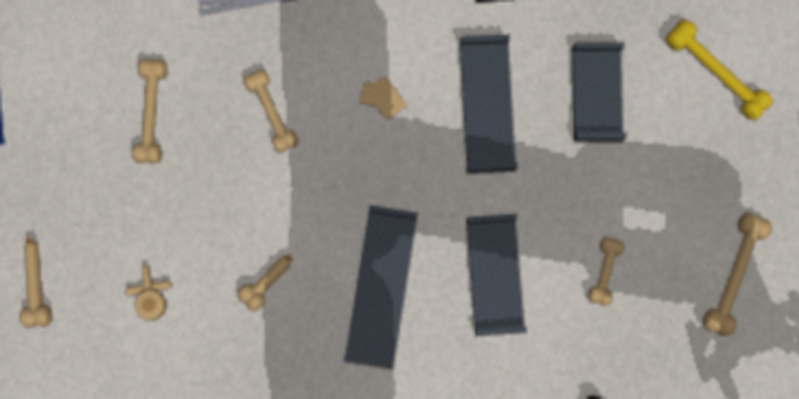

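Bone lengths by image: (417,204) is bone 1, (262,131) is 2, (208,131) is 3 and (477,205) is 4. The pads in order are (412,122), (365,204), (362,128) and (313,211). The broken bones are at (155,208) and (261,208). Now a cleaner measurement.

```bash
cat > meas.py <<'E'
from h import *
z=np.load("pics/top0.npz");p,d=z["p"],z["d"];m=camera_model("top")
hsv=cv2.cvtColor(p,cv2.COLOR_RGB2HSV)
def meas(mask,c,zp):
    n,L=cv2.connectedComponents(mask.astype(np.uint8));l=L[c[1]-2:c[1]+3,c[0]-2:c[0]+3];l=np.bincount(l[l>0]).argmax()
    W=cloud("top",p,np.ones((400,640)),m);C=m["T"][:3,3]
    q=(C+(W-C)*((zp-C[2])/(W[...,2]-C[2]))[...,None])[L==l][:,:2]*1000   # mask rays cut with plane z=zp
    mu=q.mean(0)
    a=np.linalg.svd(q-mu,full_matrices=False)[2][0];a=a*np.sign(a[0]);b=np.array([-a[1],a[0]])
    s=(q-mu)@a;t=(q-mu)@b
    r=cv2.minAreaRect(q.astype(np.float32));ra=r[2]
    c=mu+a*(s.max()+s.min())/2
    print("c",c.round(1),"mu",mu.round(1),"L",(np.ptp(s)+2.5).round(1),"ang",np.degrees(np.arctan2(a[1],a[0])).round(1),"| rect",np.round(r[0],1),np.round(r[1],0),round(ra,1))
tan=(hsv[...,1]>85)&(hsv[...,2]>80);dk=(p.max(2)<85)
for i,c in enumerate([(417,204),(262,131),(208,131),(477,205)]):print("bone",i+1,end=" ");meas(tan,c,.010+i*.001)
for i,c in enumerate([(412,122),(365,204),(362,128),(313,211)]):print("pad",i+1,end=" ");meas(dk,c,.015)
E
python3 meas.py
```

```text
bone 1 c [ 449.8 -249.3] mu [ 448.9 -249.1] L 76.1 ang -16.5 | rect [ 449.9 -249.1] [23. 74.] 74.4
bone 2 c [644.5 126.7] mu [644.3 126.6] L 98.0 ang 23.7 | rect [644.6 126.3] [95. 25.] 24.3
bone 3 c [646.8 264.5] mu [646.5 264.5] L 118.3 ang -3.9 | rect [646.8 264.2] [ 30. 116.] 86.8
bone 4 c [ 442.  -397.3] mu [ 441.5 -397.1] L 142.0 ang -23.6 | rect [ 441.9 -397.4] [ 34. 140.] 66.3
pad 1 c [ 655.4 -247.9] mu [ 655.5 -247.9] L 115.8 ang -1.4 | rect [ 655.4 -248.8] [ 57. 113.] 88.4
pad 2 c [ 449.7 -122.3] mu [ 451.6 -122.3] L 134.5 ang 1.8 | rect [ 449.6 -122.3] [132.  56.] 1.2
pad 3 c [ 645.2 -121.2] mu [ 643.9 -121.2] L 161.7 ang 1.2 | rect [ 645.1 -121.4] [159.  56.] 1.6
pad 4 c [439.2   6.8] mu [438.7   6.9] L 179.6 ang -10.6 | rect [439.    5.8] [ 54. 177.] 79.3
```

```bash
cat >> h.py <<'E'
def plan(x,y,z,yaw):
    s=observe();from scipy.spatial.transform import Rotation as R
    r=R.from_quat(s["ee_rot"]).as_matrix();p=s["tcp_pos"];d=r.T@(np.array([x,y,z])/1000-p)
    cur=np.degrees(np.arctan2(r[1,0],r[0,0]));roll=(cur-yaw+90)%180-90
    q6=np.degrees(s["joint_positions"][5])
    print("t",round(s["time"],2),"tcp",(p*1000).round(1),"yaw",round(cur,2),"shift tool mm",(d*1000).round(1),"|d|",round(np.linalg.norm(d)*1000),"roll",round(roll,2),"q6",round(q6,1),"grip",round(s["grip_width"]*1000,1),round(s["grip_force"],1),"F",s["ft_force"].round(1))
E
cat > go.sh <<'E'
python3 -c "from h import *;plan($1,$2,$3,$4)"
E
python3 -m jog '[{"linear":[0.037,-0.017,0],"roll":0,"fingers":-0.2},{"linear":[0.037,-0.017,0],"roll":0,"fingers":-0.2},{"linear":[0.037,-0.017,0],"roll":0,"fingers":-0.2},{"linear":[0.037,-0.017,0],"roll":0,"fingers":-0.2},{"linear":[0.037,-0.017,0],"roll":0,"fingers":-0.2},{"linear":[0.037,-0.017,0],"roll":0,"fingers":-0.2},{"linear":[0.037,-0.017,0],"roll":0,"fingers":-0.2},{"linear":[0.037,-0.017,0],"roll":0,"fingers":-0.2},{"linear":[0.037,-0.017,0],"roll":0,"fingers":-0.2},{"linear":[0.037,-0.017,0],"roll":0,"fingers":-0.2}]' 30
python3 -m jog '[{"linear":[0,0,0.01],"roll":7.8,"fingers":-0.2},{"linear":[0,0,0.01],"roll":7.8,"fingers":-0.2},{"linear":[0,0,0.01],"roll":7.8,"fingers":-0.2},{"linear":[0,0,0.01],"roll":7.8,"fingers":-0.2},{"linear":[0,0,0],"roll":0,"fingers":-0.2},{"linear":[0,0,0],"roll":0,"fingers":-0.2}]'
bash go.sh 449.8 -249.3 4 -16.5
python3 - <<'E'
from h import *
m=camera_model("wrist");p,d=grab_frame("wrist");np.savez("pics/w1.npz",p=p,d=d,**m);cv2.imwrite("pics/w1.png",p[:,:,::-1]);print(m)
E
```

```text
time: 1.1
tcp_pos: [0.4491, -0.248, 0.1976]
ee_rot: [0.992, 0.128, -0.0, -0.0]
ft_force: [0.5, -0.8, 0.3]
grip_width: 0.0517
grip_force: 0.0
time: 1.7
tcp_pos: [0.448, -0.2494, 0.1579]
ee_rot: [0.99, -0.142, -0.0, -0.0]
ft_force: [0.9, -0.4, -0.3]
grip_width: 0.051
grip_force: 0.0
t 1.7 tcp [ 448.  -249.4  157.9] yaw -16.28 shift tool mm [  1.7  -0.6 153.9] |d| 154 roll 0.22 q6 64.1 grip 51.0 0.0 F [ 0.9 -0.4 -0.3]
{'vertical_fov': 65.70646984690485, 'cx': 320.28356341879606, 'cy': 203.44991259555317, 'T': array([[-2.80024530e-01,  9.08297357e-01,  3.10776727e-01,
         5.27250322e-01],
       [-9.59992819e-01, -2.65020262e-01, -9.04325565e-02,
        -2.72235640e-01],
       [ 2.22477685e-04, -3.23666761e-01,  9.46171115e-01,
         3.34062778e-01],
       [ 0.00000000e+00,  0.00000000e+00,  0.00000000e+00,
         1.00000000e+00]])}
```

View pics/w1.png

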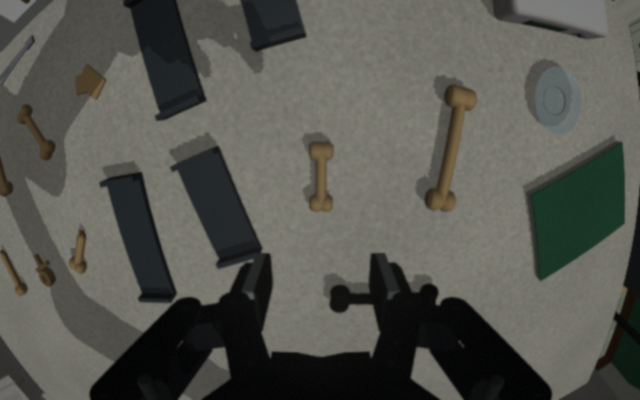

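The wrist view shows bone 1 at (320,177), bone 4 at (452,150), pad 2 at (217,207) and a black look-alike at (375,297). I'll cross-check these against the top measurements.

```bash
cat >> h.py <<'E'
def rays(pts,m,zp):
    f=200/np.tan(np.radians(m["vertical_fov"]/2));o=[]
    for u,v in pts:
        x,y=(u-m["cx"])/f,(v-m["cy"])/f;r=np.hypot(x,y)+1e-9;k=np.sin(r)/r
        D=m["T"][:3,:3]@np.array([x*k,-y*k,-np.cos(r)]);C=m["T"][:3,3]
        o.append((C+D*(zp-C[2])/D[2])[:2]*1000)
    return np.array(o)
def wmeas(mask,p,m,zp,lab=""):
    v,u=np.nonzero(mask);q=rays(zip(u,v),m,zp);mu=q.mean(0)
    a=np.linalg.svd(q-mu,full_matrices=False)[2][0];a=a*np.sign(a[0]);s=(q-mu)@a
    b=np.array([-a[1],a[0]]);t=(q-mu)@b
    c=mu+a*(s.max()+s.min())/2
    print(lab,"c",c.round(1),"mu",mu.round(1),"L",np.ptp(s).round(1),"W",np.ptp(t).round(1),"ang",np.degrees(np.arctan2(a[1],a[0])).round(1))
def comp(mask,c):
    n,L=cv2.connectedComponents(mask.astype(np.uint8));l=L[c[1]-2:c[1]+3,c[0]-2:c[0]+3];return L==np.bincount(l[l>0]).argmax()
def tanm(p):
    h=cv2.cvtColor(p,cv2.COLOR_RGB2HSV);return (h[...,1]>75)&(h[...,2]>50)
E
python3 - <<'E'
from h import *
z=np.load("pics/w1.npz");p=z["p"];m={k:z[k] for k in("vertical_fov","cx","cy","T")}
t=tanm(p)
wmeas(comp(t,(320,178)),p,m,.010,"b1");wmeas(comp(t,(452,150)),p,m,.013,"b4")
print(p[207,217],p[230,280],p[190,145]);
E
cp pics/w1.png pics/x.png; python3 -c "
import cv2;p=cv2.imread('pics/w1.png');cv2.imwrite('pics/pad2.png',cv2.resize(p[130:280,150:290],None,fx=4,fy=4,interpolation=2)*2)"
```

```text
b1 c [ 449.7 -250.1] mu [ 450.6 -250.3] L 75.9 W 24.3 ang -16.4
b4 c [ 441.5 -399. ] mu [ 442.7 -399.5] L 142.7 W 35.9 ang -23.6
[36 39 42] [127 125 117] [45 46 43]
```

View pics/pad2.png

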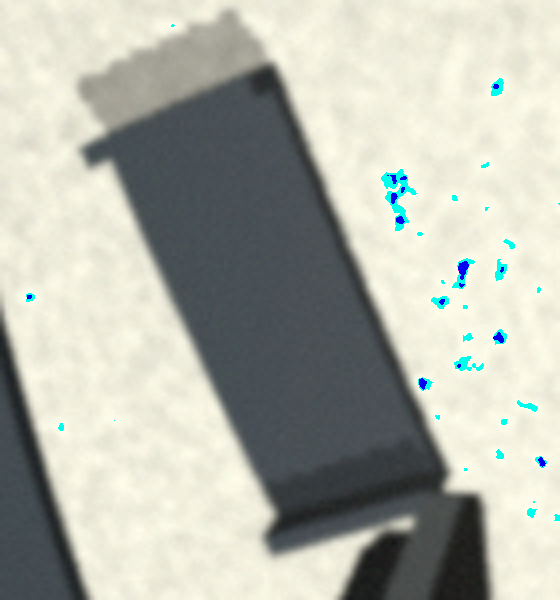

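The crop shows pad 2's upper block corners at about (170.5,167.5) and (218,146.3). The outer edge of the lower block runs through (217.5,268) and (260,256.5).

```bash
python3 - <<'E'
from h import *
z=np.load("pics/w1.npz");m={k:z[k] for k in("vertical_fov","cx","cy","T")}
q=rays([(170.5,167.5),(218,146.3),(217.5,268),(260,256.5)],m,.024);print(q.round(1))
a=(q[0]+q[1])/2;b=(q[2]+q[3])/2;print("c",((a+b)/2).round(1),np.degrees(np.arctan2(*(a-b)[::-1])),np.linalg.norm(a-b))
E
python3 -m jog '[{"linear":[0.002,0,0.04],"roll":0,"fingers":-0.2},{"linear":[0,0,0.04],"roll":0,"fingers":-0.2},{"linear":[0,0,0.04],"roll":0,"fingers":-0.2},{"linear":[0,0,0.033],"roll":0,"fingers":-0.2},{"linear":[0,0,0],"roll":0,"fingers":-0.2},{"linear":[0,0,0],"roll":0,"fingers":1},{"linear":[0,0,0],"roll":0,"fingers":1},{"linear":[0,0,0],"roll":0,"fingers":1},{"linear":[0,0,0],"roll":0,"fingers":1}]' 30
python3 -m jog '[{"linear":[0,0,0],"roll":0,"fingers":1},{"linear":[0,0,0],"roll":0,"fingers":1}]'
bash go.sh 655.4 -248 100 -1.5
```

```text
[[ 512.2  -95.2]
 [ 515.7 -157.9]
 [ 381.1 -100.5]
 [ 382.9 -157.9]]
c [ 448.  -127.9] 1.150450226274424 131.9931569585353
time: 2.65
tcp_pos: [0.4505, -0.2504, 0.006]
ee_rot: [0.99, -0.143, 0.001, 0.001]
ft_force: [-0.4, 0.1, -0.4]
grip_width: 0.0
grip_force: 0.0
time: 2.85
tcp_pos: [0.45, -0.25, 0.0051]
ee_rot: [0.99, -0.143, 0.0, 0.0]
ft_force: [0.7, 0.0, -0.3]
grip_width: -0.0001
grip_force: 0.0
t 2.85 tcp [ 450.  -250.     5.1] yaw -16.48 shift tool mm [196.4 -60.2 -94.8] |d| 226 roll -14.98 q6 64.4 grip -0.1 0.0 F [ 0.7  0.  -0.3]
```

The fingers shut on nothing, so I'll look before moving further.

Run:
```python
from h import *
m=camera_model("wrist");p,d=grab_frame("wrist");np.savez("pics/w2.npz",p=p,d=d,**m);cv2.imwrite("pics/w2.png",cv2.resize(p[100:400,160:480,::-1],None,fx=2,fy=2))
```

```text
(no output)
```

View pics/w2.png

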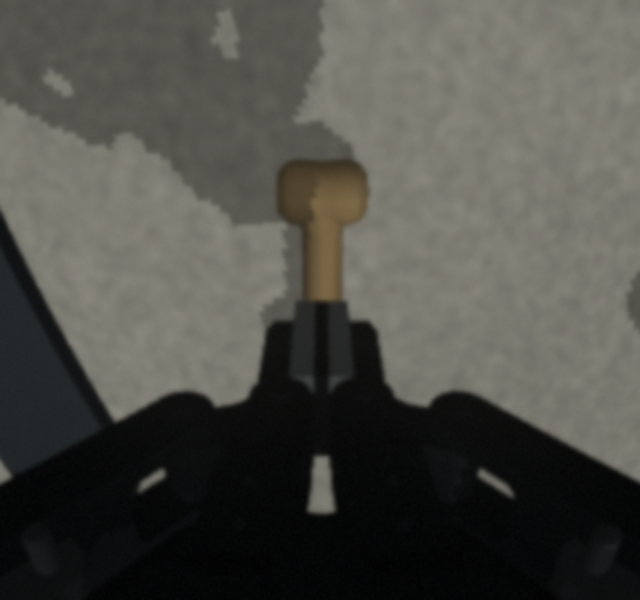

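Run:
```python
from h import *
z=np.load("pics/w2.npz");p,d=z["p"],z["d"];m={k:z[k] for k in("vertical_fov","cx","cy","T")}
W=cloud("wrist",p,d,m)*1000
for n,(u,v) in dict(knobtop=(321,190),shaft=(321,220),shaft2=(321,240),fingL=(313,262),fingR=(330,262),tipL=(312,253),tipR=(330,253),table=(400,200)).items(): print(n,W[v,u].round(1),d[v,u])
print(rays([(321,181)],m,.010),rays([(321,212),(321,248)],m,.016))
t,dd=grab_frame("top");cv2.imwrite("pics/t2.png",t[:,:,::-1]);M=camera_model("top");h=tanm(t);n,L,st,c=cv2.connectedComponentsWithStats(h.astype(np.uint8))
print([(c[i].round(),st[i,4]) for i in range(1,n) if 390<c[i][0]<440 and 160<c[i][1]<250 and st[i,4]>10])
cv2.imwrite("pics/t2.png",cv2.resize(t[150:260,340:500,::-1],None,fx=4,fy=4))
```

```text
knobtop [ 483.2 -260.    18.6] 0.1693942
shaft [ 464.9 -254.6   15.2] 0.17874527
shaft2 [ 453.1 -251.1   16.2] 0.18180212
fingL [ 461.  -249.5   54.9] 0.14284004
fingR [ 458.2 -257.    54. ] 0.14388277
tipL [ 461.5 -248.9   46.5] 0.15072176
tipR [ 458.3 -257.2   45.2] 0.15218009
table [ 457.7 -304.5   -0. ] 0.19089803
[[ 485.88559191 -260.8252358 ]] [[ 469.92135129 -256.10297189]
 [ 447.88064224 -249.61069164]]
[]
```

View pics/t2.png

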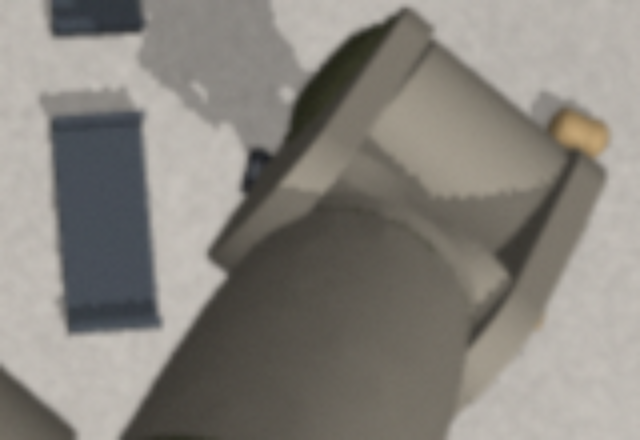

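Depth says the fingertips sit about 40 mm above the table while the TCP reads 5 mm. A side view should confirm it.

Run:
```python
from h import *
p,d=grab_frame("side");m=camera_model("side")
f=200/np.tan(np.radians(m["vertical_fov"]/2))
T=np.linalg.inv(m["T"])
for P in([.45,-.25,.005],[.45,-.25,.042]):
    c=T[:3,:3]@P+T[:3,3];u,v=m["cx"]+f*c[0]/-c[2],m["cy"]-f*c[1]/-c[2];print(u,v)
u,v=int(u),int(v);cv2.imwrite("pics/s2.png",cv2.resize(p[max(v-60,0):v+60,u-80:u+80,::-1],None,fx=4,fy=4,interpolation=2));print(u-80,v-60)
np.savez("pics/s2.npz",p=p,d=d)
z=np.load("pics/w1.npz");mm={k:z[k] for k in("vertical_fov","cx","cy","T")};W=cloud("wrist",z["p"],z["d"],mm)*1000
for q in [(265,258),(262,262),(268,262),(378,258),(376,262),(382,266)]:print(q,W[q[1],q[0]].round(1)-[448,-249.4,158])
```

```text
371.95680984762186 172.77914344366192
372.7718918764911 161.8016916158985
292 101
(265, 258) [17.4 22.9 46.3]
(262, 262) [18.  23.5 50.9]
(268, 262) [13.6 23.2 43.5]
(378, 258) [  1.8 -29.4  45.8]
(376, 262) [  2.9 -27.8  50.6]
(382, 266) [  1.7 -30.   53.7]
```

View pics/s2.png

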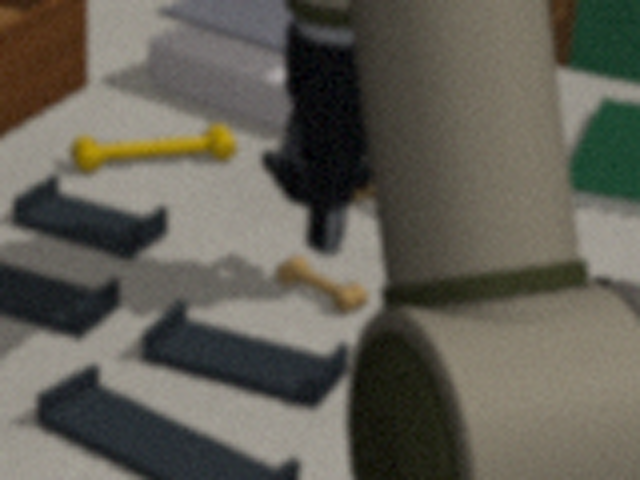

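The side view shows the fingertips at crop (325,250), so about z=36 mm, clear above the bone. The real tips end about 32 mm short of the stated TCP. I'll open, go down with force checks, and grip.

```bash
python3 -m jog '[{"linear":[0,0,0],"roll":0,"fingers":-0.2},{"linear":[0,0,0],"roll":0,"fingers":-0.2},{"linear":[0,0,0.008],"roll":0,"fingers":-0.2},{"linear":[0,0,0.008],"roll":0,"fingers":-0.2},{"linear":[0,0,0.005],"roll":0,"fingers":-0.2},{"linear":[0,0,0],"roll":0,"fingers":-0.2}]' 30
python3 -m jog '[{"linear":[0,0,0.005],"roll":0,"fingers":-0.2},{"linear":[0,0,0.004],"roll":0,"fingers":-0.2},{"linear":[0,0,0],"roll":0,"fingers":-0.2},{"linear":[0,0,0],"roll":0,"fingers":1},{"linear":[0,0,0],"roll":0,"fingers":1},{"linear":[0,0,0],"roll":0,"fingers":1},{"linear":[0,0,0],"roll":0,"fingers":1},{"linear":[0,0,0],"roll":0,"fingers":1}]'
```

```text
time: 3.6
tcp_pos: [0.4495, -0.2496, -0.0173]
ee_rot: [0.99, -0.143, -0.001, -0.001]
ft_force: [-0.5, 0.3, 0.4]
grip_width: 0.0512
grip_force: 0.0
time: 4.4
tcp_pos: [0.4501, -0.25, -0.0249]
ee_rot: [0.99, -0.143, 0.0, 0.0]
ft_force: [-1.3, 0.5, 3.4]
grip_width: 0.0101
grip_force: 29.5
```

Gripped, but at 10.1 mm on a 12 mm shaft, so it has hold above the shaft's middle. I'll regrip 5 mm lower.

```bash
python3 -m jog '[{"linear":[0,0,0],"roll":0,"fingers":0.2},{"linear":[0,0,0],"roll":0,"fingers":0.2},{"linear":[0,0,0.003],"roll":0,"fingers":0.2},{"linear":[0,0,0.003],"roll":0,"fingers":0.2},{"linear":[0,0,0],"roll":0,"fingers":0.2},{"linear":[0,0,0],"roll":0,"fingers":1},{"linear":[0,0,0],"roll":0,"fingers":1},{"linear":[0,0,0],"roll":0,"fingers":1},{"linear":[0,0,0],"roll":0,"fingers":1}]' 30; bash go.sh 655.4 -248 40 -1.5
```

```text
time: 5.3
tcp_pos: [0.45, -0.25, -0.0311]
ee_rot: [0.99, -0.143, 0.0, 0.0]
ft_force: [0.4, 0.1, -0.1]
grip_width: 0.0107
grip_force: 29.9
t 5.3 tcp [ 450.  -250.   -31.1] yaw -16.48 shift tool mm [196.4 -60.2 -71.1] |d| 217 roll -14.98 q6 64.4 grip 10.7 29.9 F [ 0.4  0.1 -0.1]
```

```bash
python3 -m jog '[{"linear":[0,0,-0.02],"roll":0,"fingers":1},{"linear":[0,0,-0.03],"roll":0,"fingers":1},{"linear":[0,0,-0.04],"roll":0,"fingers":1},{"linear":[0,0,-0.03],"roll":-7.5,"fingers":1},{"linear":[0,0,0],"roll":-7.5,"fingers":1},{"linear":[0.03,0,0],"roll":0,"fingers":1},{"linear":[0.03,0,0],"roll":0,"fingers":1},{"linear":[0.03,0,0],"roll":0,"fingers":1},{"linear":[0,0,0],"roll":0,"fingers":1},{"linear":[0,0,0],"roll":0,"fingers":1}]'; bash go.sh 655.4 -248 40 -1.5
python3 - <<'E'
from h import *
m=camera_model("wrist");p,d=grab_frame("wrist");np.savez("pics/w3.npz",p=p,d=d,**m);cv2.imwrite("pics/w3.png",np.minimum(p[:,:,::-1].astype(int)*2,255))
E
```

```text
time: 6.3
tcp_pos: [0.5397, -0.252, 0.0882]
ee_rot: [1.0, -0.013, -0.0, -0.0]
ft_force: [-0.1, -0.8, -0.8]
grip_width: 0.0106
grip_force: 29.9
t 6.3 tcp [ 539.7 -252.    88.2] yaw -1.45 shift tool mm [115.7  -6.9  48.1] |d| 125 roll 0.05 q6 55.2 grip 10.6 29.9 F [-0.1 -0.8 -0.8][ WARN:0@0.545] global loadsave.cpp:1063 imwrite_ Unsupported depth image for selected encoder is fallbacked to CV_8U.
```

View pics/w3.png

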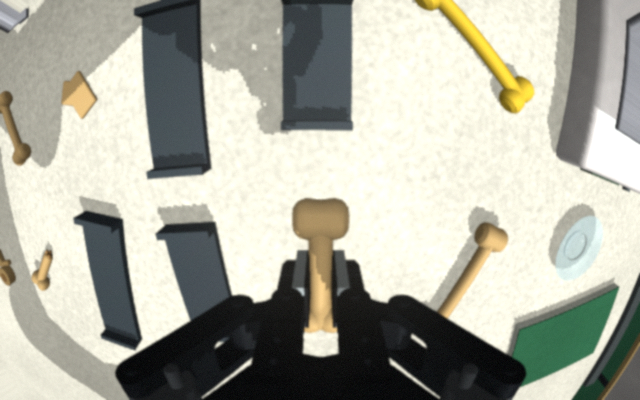

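The bone is held level between the fingers at (321,250). Pad 1's near block spans (282,129) to (352,129). Pad 3's blocks run (136,10)–(199,0) and (148,177)–(210,171), and pad 4's (76,214)… (103,341).

Run:
```python
from h import *
z=np.load("pics/w3.npz");m={k:z[k] for k in("vertical_fov","cx","cy","T")}
print("p1",rays([(282,129),(352.5,129),(283,0),(352,0)],m,.024).round(1),rays([(285,60),(352,60)],m,.01).round(1))
print("p3",rays([(136,10),(199,0),(148,177.5),(210,171)],m,.024).round(1))
```

```text
p1 [[ 601.7 -223.4]
 [ 600.3 -278. ]
 [ 705.2 -227.1]
 [ 703.7 -279.9]] [[ 657.5 -226.2]
 [ 656.1 -279.9]]
p3 [[ 720.   -97.3]
 [ 715.  -158.5]
 [ 568.2  -98.7]
 [ 570.7 -160.8]]
```

```bash
bash go.sh 656.5 -251 -19 -1.6; python3 -m jog '[{"linear":[0.039,-0.001,0],"roll":0,"fingers":1},{"linear":[0.039,-0.001,0],"roll":0,"fingers":1},{"linear":[0.039,-0.001,0],"roll":0,"fingers":1},{"linear":[0,0,0.03],"roll":0,"fingers":1},{"linear":[0,0,0.03],"roll":0,"fingers":1},{"linear":[0,0,0.025],"roll":0,"fingers":1},{"linear":[0,0,0.015],"roll":0,"fingers":1},{"linear":[0,0,0],"roll":0,"fingers":1},{"linear":[0,0,0],"roll":0,"fingers":1}]'; bash go.sh 656.5 -251 -21 -1.6
```

```text
t 6.35 tcp [ 539.3 -252.1   88.5] yaw -1.48 shift tool mm [117.3  -4.1 107.4] |d| 159 roll 0.12 q6 55.2 grip 10.5 29.9 F [-0.7  0.5  0.1]
time: 7.25
tcp_pos: [0.6572, -0.2529, -0.0099]
ee_rot: [1.0, -0.013, 0.001, 0.0]
ft_force: [0.3, 0.0, 0.4]
grip_width: 0.0106
grip_force: 29.9
t 7.25 tcp [ 657.2 -252.9   -9.9] yaw -1.51 shift tool mm [-0.8 -1.9 11.1] |d| 11 roll 0.09 q6 61.0 grip 10.6 29.9 F [0.3 0.  0.4]
```

```bash
python3 -m jog '[{"linear":[0,-0.002,0.005],"roll":0,"fingers":1},{"linear":[0,0,0.004],"roll":0,"fingers":1},{"linear":[0,0,0],"roll":0,"fingers":1},{"linear":[0,0,0],"roll":0,"fingers":1}]'; python3 -m jog '[{"linear":[0,0,0.001],"roll":0,"fingers":1},{"linear":[0,0,0],"roll":0,"fingers":1},{"linear":[0,0,0],"roll":0,"fingers":1}]'; bash go.sh 656.5 -251 -21 -1.6
```

```text
time: 7.65
tcp_pos: [0.6571, -0.2503, -0.02]
ee_rot: [1.0, -0.013, 0.0, 0.0]
ft_force: [-0.0, -0.5, -0.2]
grip_width: 0.0106
grip_force: 29.9
time: 7.95
tcp_pos: [0.6571, -0.2504, -0.0211]
ee_rot: [1.0, -0.013, 0.0, 0.0]
ft_force: [0.1, 0.4, 0.2]
grip_width: 0.0104
grip_force: 30.0
t 7.95 tcp [ 657.1 -250.4  -21.1] yaw -1.48 shift tool mm [-0.6  0.6 -0.1] |d| 1 roll 0.12 q6 61.1 grip 10.4 30.0 F [0.1 0.4 0.2]
```

```bash
python3 -m jog '[{"linear":[0,0,0.0005],"roll":0,"fingers":1},{"linear":[0,0,0.0005],"roll":0,"fingers":1},{"linear":[0,0,0],"roll":0,"fingers":1}]'|grep -E "pos|ft"; bash go.sh 656.5 -251 -21 -1.6
```

```text
tcp_pos: [0.6571, -0.2504, -0.0212]
ft_force: [-3.6, 1.1, 6.8]
t 8.25 tcp [ 657.1 -250.4  -21.2] yaw -1.48 shift tool mm [-0.6  0.6 -0.2] |d| 1 roll 0.12 q6 61.1 grip 10.8 30.6 F [-3.6  1.1  6.8]
```

```bash
python3 -m jog '[{"linear":[0,0,0],"roll":0,"fingers":0.6},{"linear":[0,0,0],"roll":0,"fingers":0.5},{"linear":[0,0,0],"roll":0,"fingers":0.4},{"linear":[0,0,-0.02],"roll":0,"fingers":0.3},{"linear":[0,0,-0.04],"roll":0,"fingers":0.2},{"linear":[0,0,-0.04],"roll":0,"fingers":-0.2},{"linear":[0,-0.02,-0.04],"roll":0,"fingers":-0.2},{"linear":[0,-0.04,0],"roll":0,"fingers":-0.2},{"linear":[0,0,0],"roll":0,"fingers":-0.2}]' | grep -E "time|ft"; bash go.sh 644.5 126.5 90 24
python3 - <<'E'
from h import *
m=camera_model("wrist");p,d=grab_frame("wrist");np.savez("pics/w4.npz",p=p,d=d,**m);cv2.imwrite("pics/w4.png",np.minimum(p[:,:,::-1].astype(int)*2,255).astype(np.uint8))
E
```

```text
time: 9.15
ft_force: [1.6, -0.2, -1.1]
t 9.15 tcp [ 659.3 -186.3  119.2] yaw -1.26 shift tool mm [ -21.8 -312.4   29.3] |d| 314 roll -25.26 q6 65.7 grip 51.4 0.0 F [ 1.6 -0.2 -1.1]
```

View pics/w4.png

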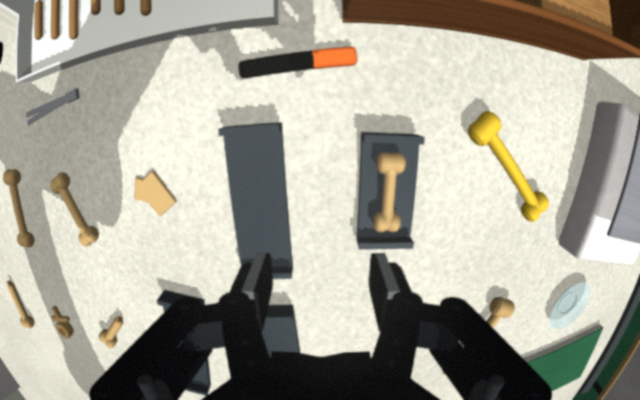

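Bone 1 lies in pad 1 at (390,193), between the blocks at rows 135 and 246. I'll check its centring and measure pad 3 again from this view.

```bash
python3 - <<'E'
from h import *
z=np.load("pics/w4.npz");p=z["p"];m={k:z[k] for k in("vertical_fov","cx","cy","T")};t=tanm(p)
wmeas(comp(t,(390,193)),p,m,.02,"b1")
for n,c in dict(p1=[(360,134),(424,138),(358,248),(412,248)],p3=[(220,129),(281,123.5),(237,279),(291,277)]).items():
    q=rays(c,m,.024);a=(q[0]+q[1])/2;b=(q[2]+q[3])/2;print(n,q.round(1).tolist(),"c",q.mean(0).round(1),np.degrees(np.arctan2(*(a-b)[::-1])).round(1),np.linalg.norm(a-b).round(1))
q=rays([(361,190),(415,190)],m,.010);print("bed edges p1",q)
E
python3 -c "
import cv2;p=cv2.imread('pics/w4.png');cv2.imwrite('pics/w4c.png',cv2.resize(p[105:290,205:445],None,fx=3.2,fy=3.2,interpolation=2))"
```

```text
b1 c [ 656.3 -250.7] mu [ 657.8 -250.8] L 77.4 W 26.6 ang -1.2
p1 [[712.9, -221.9], [710.0, -281.2], [602.1, -221.8], [599.6, -277.4]] c [ 656.2 -250.6] -1.0 110.6
p3 [[722.1, -96.7], [723.7, -152.9], [566.5, -95.4], [569.8, -153.7]] c [ 645.5 -124.7] -0.1 154.8
bed edges p1 [[ 657.35699403 -225.10726617]
 [ 656.53740634 -279.62700908]]
```

View pics/w4c.png

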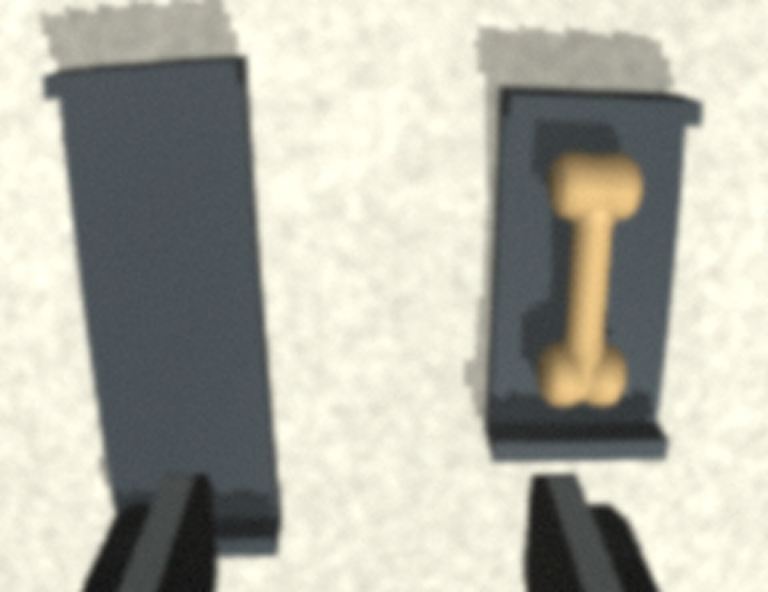

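Bone 1 is well centred and level on pad 1. On to bone 2.

```bash
python3 -m jog '[{"linear":[-0.003,-0.045,0],"roll":0,"fingers":-0.2},{"linear":[-0.003,-0.045,0],"roll":0,"fingers":-0.2},{"linear":[-0.003,-0.045,0],"roll":0,"fingers":-0.2},{"linear":[-0.003,-0.045,0],"roll":0,"fingers":-0.2},{"linear":[-0.003,-0.045,0],"roll":0,"fingers":-0.2},{"linear":[-0.003,-0.045,0],"roll":0,"fingers":-0.2},{"linear":[-0.003,-0.044,0],"roll":-8.4,"fingers":-0.2},{"linear":[0,0,0.02],"roll":-8.4,"fingers":-0.2},{"linear":[0,0,0.02],"roll":-8.4,"fingers":-0.2},{"linear":[0,0,0],"roll":0,"fingers":-0.2}]' | grep -E "time|ft"
python3 - <<'E'
from h import *
m=camera_model("wrist");p,d=grab_frame("wrist");np.savez("pics/w5.npz",p=p,d=d,**m);t=tanm(p)
n,L,st,c=cv2.connectedComponentsWithStats(t.astype(np.uint8))
for i in range(1,n):
    if 250<st[i,4]<9000: print(c[i].round(),st[i,4]);wmeas(L==i,p,m,.011,"")
E
bash go.sh 644.5 125 -30 24
```

```text
time: 10.2
ft_force: [0.6, 0.1, 0.2]
[535.  19.] 317
 c [883.4  19.5] mu [882.4  19.4] L 47.1 W 9.5 ang 3.8
[562.  35.] 498
 c [892.3 -15.1] mu [890.  -15.2] L 84.9 W 9.5 ang 3.6
[585.  50.] 278
 c [898.5 -50.7] mu [898.2 -50.8] L 56.3 W 9.3 ang 5.8
[603.  72.] 314
 c [897.1 -86.3] mu [896.3 -86.4] L 73.7 W 9.3 ang 4.1
[171. 132.] 2635
 c [645.5 265. ] mu [649.7 264.8] L 123.0 W 35.2 ang -3.4
[617.  98.] 292
 c [ 888.  -122.2] mu [ 886.7 -122.3] L 75.9 W 10.4 ang 4.3
[319. 199.] 2506
 c [643.  124.9] mu [646.6 126.5] L 99.7 W 28.2 ang 23.7
[450. 239.] 1387
 c [660.1   1.6] mu [660.9   2.7] L 54.0 W 39.2 ang 54.5
[ 53. 260.] 547
 c [446.4 397.7] mu [441.7 397.8] L 105.8 W 35.9 ang -1.3
[624. 306.] 636
 c [ 674.6 -408.2] mu [ 680.7 -401.9] L 166.2 W 62.3 ang 46.0
[585. 307.] 351
 c [ 653.1 -273.5] mu [ 654.  -273.5] L 79.6 W 33.6 ang -1.5
[137. 304.] 325
 c [451.  265.1] mu [451. 265.] L 49.0 W 31.2 ang -84.8
[135. 322.] 356
 c [418.3 265.9] mu [419.1 265.6] L 34.2 W 31.9 ang -18.7
[626. 393.] 340
 c [ 469.3 -952.4] mu [ 475.9 -891.8] L 383.2 W 60.9 ang 83.8
t 10.25 tcp [645.2 123.3  76.3] yaw 23.49 shift tool mm [  0.4  -1.7 106.3] |d| 106 roll -0.51 q6 67.1 grip 51.4 0.0 F [0.2 1.2 0.8]
```

```bash
python3 -m jog '[{"linear":[-0.001,-0.002,0.04],"roll":0,"fingers":-0.2},{"linear":[0,0,0.04],"roll":0,"fingers":-0.2},{"linear":[0,0,0.02],"roll":0,"fingers":-0.2},{"linear":[0,0,0.006],"roll":0,"fingers":-0.2},{"linear":[0,0,0],"roll":0,"fingers":-0.2},{"linear":[0,0,0],"roll":0,"fingers":1},{"linear":[0,0,0],"roll":0,"fingers":1},{"linear":[0,0,0],"roll":0,"fingers":1},{"linear":[0,0,0],"roll":0,"fingers":1},{"linear":[0,0,0],"roll":0,"fingers":1}]' 30; bash go.sh 449 -125 90 1.5
```

```text
time: 11.25
tcp_pos: [0.6448, 0.1255, -0.0268]
ee_rot: [0.979, 0.205, 0.001, 0.0]
ft_force: [-1.2, -0.2, 7.3]
grip_width: 0.0114
grip_force: 29.8
t 11.25 tcp [644.8 125.5 -26.8] yaw 23.7 shift tool mm [-279.7  150.8 -117.2] |d| 339 roll 22.2 q6 67.1 grip 11.4 29.8 F [-1.2 -0.2  7.3]
```

```bash
python3 -m jog '[{"linear":[0,0,0],"roll":0,"fingers":0.2},{"linear":[0,0,0],"roll":0,"fingers":0.2},{"linear":[0,0,0.002],"roll":0,"fingers":0.2},{"linear":[0,0,0],"roll":0,"fingers":0.2}]' | grep -E "pos|ft";bash go.sh 643.5 125.2 -30.5 23.7
```

```text
tcp_pos: [0.6437, 0.1255, -0.0307]
ft_force: [-0.1, 0.3, -0.6]
t 11.65 tcp [643.7 125.5 -30.7] yaw 23.71 shift tool mm [-0.3  0.2 -0.2] |d| 0 roll 0.01 q6 67.1 grip 33.9 0.0 F [-0.1  0.3 -0.6]
```

```bash
python3 -m jog '[{"linear":[0,0,0],"roll":0,"fingers":1},{"linear":[0,0,0],"roll":0,"fingers":1},{"linear":[0,0,0],"roll":0,"fingers":1},{"linear":[0,0,0],"roll":0,"fingers":1}]' 30; python3 -m jog '[{"linear":[0,0,-0.02],"roll":0,"fingers":1},{"linear":[0,0,-0.04],"roll":0,"fingers":1},{"linear":[0,0,-0.04],"roll":0,"fingers":1},{"linear":[0,0,-0.02],"roll":7.4,"fingers":1},{"linear":[0,0,0],"roll":7.4,"fingers":1},{"linear":[0,0,0],"roll":7.4,"fingers":1},{"linear":[0,0,0],"roll":0,"fingers":1}]' | grep -E "pos|ft|grip";bash go.sh 449 -125 80 1.5
```

```text
time: 12.05
tcp_pos: [0.644, 0.1255, -0.0302]
ee_rot: [0.979, 0.205, 0.0, -0.0]
ft_force: [1.0, -0.6, -0.2]
grip_width: 0.0118
grip_force: 29.8
tcp_pos: [0.6439, 0.1255, 0.0898]
ft_force: [0.1, 0.1, -0.4]
grip_width: 0.0117
grip_force: 29.9
t 12.75 tcp [643.9 125.5  89.8] yaw 1.45 shift tool mm [-201.2  245.5    9.9] |d| 318 roll -0.05 q6 89.4 grip 11.7 29.9 F [ 0.1  0.1 -0.4]
```

```bash
cat >> h.py <<'E'
def edges(m,p,rows,u0,zp=.010):
    g=cv2.GaussianBlur(p.max(2),(3,3),0)
    for v in rows:
        dk=g[v]<62;l=r=u0
        while l>0 and dk[l-1]:l-=1
        while r<639 and dk[r+1]:r+=1
        q=rays([(l-.5,v),(r+.5,v)],m,zp);print(v,l,r,q.round(1).tolist(),"mid",q.mean(0).round(1),"w",np.linalg.norm(q[0]-q[1]).round(1))
E
python3 -m jog '[{"linear":[-0.025,0.0307,0],"roll":0,"fingers":1},{"linear":[-0.025,0.0307,0],"roll":0,"fingers":1},{"linear":[-0.025,0.0307,0],"roll":0,"fingers":1},{"linear":[-0.025,0.0307,0],"roll":0,"fingers":1},{"linear":[-0.025,0.0307,0],"roll":0,"fingers":1},{"linear":[-0.025,0.0307,0],"roll":0,"fingers":1},{"linear":[-0.025,0.0307,0],"roll":0,"fingers":1},{"linear":[-0.026,0.0307,0],"roll":0,"fingers":1},{"linear":[0,0,0],"roll":0,"fingers":1},{"linear":[0,0,0],"roll":0,"fingers":1}]'| grep -E "pos|ft|grip";bash go.sh 449 -125 -20 1.5
python3 - <<'E'
from h import *
m=camera_model("wrist");p,d=grab_frame("wrist");np.savez("pics/w6.npz",p=p,d=d,**m);cv2.imwrite("pics/w6.png",np.minimum(p[:,:,::-1].astype(int)*2,255).astype(np.uint8))
E
```

```text
tcp_pos: [0.4495, -0.1257, 0.09]
ft_force: [-0.5, 0.6, -0.2]
grip_width: 0.0117
grip_force: 29.9
t 13.75 tcp [ 449.5 -125.7   90. ] yaw 1.56 shift tool mm [ -0.5  -0.7 110. ] |d| 110 roll 0.06 q6 58.4 grip 11.7 29.9 F [-0.5  0.6 -0.2]
```

View pics/w6.png

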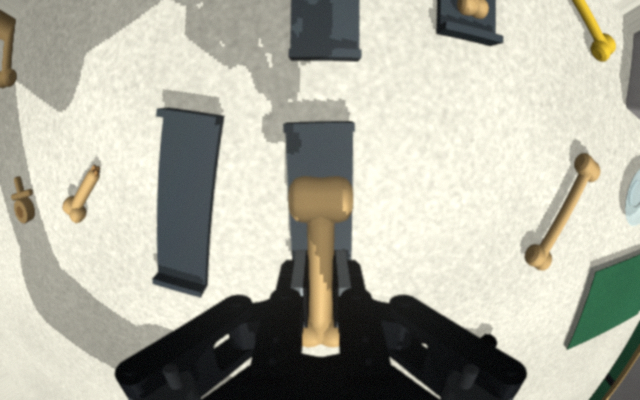

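Bone 2 is in line above pad 2, whose far block runs from (285,123) to (354,122). Pad 4's corners are at (157,108), (223,117), (153,289) and (203,297).

Run:
```python
from h import *
z=np.load("pics/w6.npz");p=z["p"];m={k:z[k] for k in("vertical_fov","cx","cy","T")}
print("p2 block",rays([(285,123),(354.5,122)],m,.024).round(1));edges(m,p,[145,155,165,170],320)
print("p3 near block",rays([(290,57),(360,60)],m,.024).round(1));edges(m,p,[20,30,40],325)
q=rays([(157,108),(223,117),(153,289),(203,297)],m,.024);a=(q[0]+q[1])/2;b=(q[2]+q[3])/2;print("p4",q.round(1).tolist(),q.mean(0).round(1),np.degrees(np.arctan2(*(a-b)[::-1])).round(1),np.linalg.norm(a-b).round(1))
edges(m,p,[160,200,240],187)
t=tanm(p);wmeas(comp(t,(563,212)),p,m,.013,"b4")
```

```text
p2 block [[ 514.7  -96. ]
 [ 517.  -150. ]]
145 286 351 [[495.2, -95.0], [496.7, -149.9]] mid [ 495.9 -122.5] w 55.0
155 287 351 [[486.7, -95.8], [488.2, -150.4]] mid [ 487.4 -123.1] w 54.5
165 287 351 [[478.1, -95.9], [479.6, -150.8]] mid [ 478.8 -123.3] w 55.0
170 287 351 [[473.8, -95.9], [475.3, -151.0]] mid [ 474.5 -123.4] w 55.2
p3 near block [[ 566.7  -98.9]
 [ 566.1 -152.4]]
20 290 358 [[600.8, -96.1], [602.6, -152.0]] mid [ 601.7 -124.1] w 55.9
30 290 358 [[592.0, -96.4], [593.8, -152.2]] mid [ 592.9 -124.3] w 55.8
40 290 357 [[583.3, -96.7], [585.0, -151.6]] mid [ 584.2 -124.1] w 55.0
p4 [[530.7, 15.0], [520.0, -45.7], [348.7, 49.3], [346.2, -9.5]] [436.4   2.3] -11.2 181.4
160 160 217 [[482.7, 23.7], [482.0, -34.9]] mid [482.3  -5.6] w 58.6
200 158 212 [[443.7, 31.0], [445.1, -27.5]] mid [444.4   1.8] w 58.5
240 158 209 [[400.8, 38.7], [404.6, -20.3]] mid [402.7   9.2] w 59.1
b4 c [ 440.6 -402.3] mu [ 440.3 -402.1] L 142.6 W 40.3 ang -23.6
```

```bash
python3 -m jog '[{"linear":[0,-0.0015,0.03],"roll":0,"fingers":1},{"linear":[0,0,0.03],"roll":0,"fingers":1},{"linear":[0,0,0.03],"roll":0,"fingers":1},{"linear":[0,0,0.015],"roll":0,"fingers":1},{"linear":[0,0,0.003],"roll":0,"fingers":1},{"linear":[0,0,0],"roll":0,"fingers":1},{"linear":[0,0,0],"roll":0,"fingers":1}]'| grep -E "pos|ft|grip"
python3 -m jog '[{"linear":[0,0,0.001],"roll":0,"fingers":1},{"linear":[0,0,0],"roll":0,"fingers":1},{"linear":[0,0,0],"roll":0,"fingers":1}]'| grep -E "pos|ft|grip"
bash go.sh 449.5 -124 -20 1.8
```

```text
tcp_pos: [0.4503, -0.1238, -0.0174]
ft_force: [-0.5, 0.0, 0.0]
grip_width: 0.0114
grip_force: 29.9
tcp_pos: [0.4497, -0.1239, -0.0189]
ft_force: [0.3, 0.0, -0.3]
grip_width: 0.0116
grip_force: 29.9
t 14.8 tcp [ 449.7 -123.9  -18.9] yaw 1.52 shift tool mm [-0.2  0.1  1.1] |d| 1 roll -0.28 q6 58.6 grip 11.6 29.9 F [ 0.3  0.  -0.3]
```

```bash
python3 -m jog '[{"linear":[0,0,0.001],"roll":-0.3,"fingers":1},{"linear":[0,0,0],"roll":0,"fingers":1},{"linear":[0,0,0],"roll":0,"fingers":1}]'| grep -E "pos|ft|grip"
python3 -m jog '[{"linear":[0,0,0.0005],"roll":0,"fingers":1},{"linear":[0,0,0],"roll":0,"fingers":1},{"linear":[0,0,0],"roll":0,"fingers":1}]'| grep -E "pos|ft|grip"
```

```text
tcp_pos: [0.4495, -0.1238, -0.0202]
ft_force: [-0.8, -0.1, -1.2]
grip_width: 0.0114
grip_force: 29.9
tcp_pos: [0.4495, -0.1238, -0.0204]
ft_force: [-0.8, 0.3, 6.8]
grip_width: 0.0115
grip_force: 30.6
```

```bash
python3 -m jog '[{"linear":[0,0,0],"roll":0,"fingers":0.6},{"linear":[0,0,0],"roll":0,"fingers":0.5},{"linear":[0,0,0],"roll":0,"fingers":0.4},{"linear":[0,0,-0.02],"roll":0,"fingers":0.3},{"linear":[0,0,-0.04],"roll":0,"fingers":0.2},{"linear":[0,0,-0.04],"roll":0,"fingers":-0.2},{"linear":[0,0,0],"roll":5.4,"fingers":-0.2},{"linear":[0,0,0],"roll":0,"fingers":-0.2}]' | grep -E "time|ft|pos"
python3 - <<'E'
from h import *
m=camera_model("wrist");p,d=grab_frame("wrist");np.savez("pics/w7.npz",p=p,d=d,**m)
cv2.imwrite("pics/w7.png",np.minimum(p[:,:,::-1].astype(int)*2,255).astype(np.uint8))
E
bash go.sh 645.8 264.8 80 -3.6
```

```text
time: 16.2
tcp_pos: [0.4498, -0.124, 0.08]
ft_force: [0.2, -0.1, -0.3]
t 16.25 tcp [ 449.3 -123.7   79.1] yaw -3.49 shift tool mm [ 172.5 -399.7   -0.9] |d| 435 roll 0.11 q6 63.6 grip 51.0 0.0 F [0.3 0.  0.5]
```

```bash
python3 -m jog '[{"linear":[0.0173,-0.04,0],"roll":0,"fingers":-0.2},{"linear":[0.0173,-0.04,0],"roll":0,"fingers":-0.2},{"linear":[0.0173,-0.04,0],"roll":0,"fingers":-0.2},{"linear":[0.0173,-0.04,0],"roll":0,"fingers":-0.2},{"linear":[0.0173,-0.04,0],"roll":0,"fingers":-0.2},{"linear":[0.0173,-0.04,0],"roll":0,"fingers":-0.2},{"linear":[0.0173,-0.04,0],"roll":0,"fingers":-0.2},{"linear":[0.0173,-0.04,0],"roll":0,"fingers":-0.2},{"linear":[0.0173,-0.04,0],"roll":0,"fingers":-0.2},{"linear":[0.0173,-0.04,0],"roll":0,"fingers":-0.2}]' | grep -E "time|ft|pos"; python3 -m jog '[{"linear":[0,0,0],"roll":0,"fingers":-0.2},{"linear":[0,0,0],"roll":0,"fingers":-0.2}]'| grep -E "ft"
python3 - <<'E'
from h import *
m=camera_model("wrist");p,d=grab_frame("wrist");np.savez("pics/w8.npz",p=p,d=d,**m);t=tanm(p)
n,L,st,c=cv2.connectedComponentsWithStats(t.astype(np.uint8))
for i in range(1,n):
    if 1500<st[i,4]<9000: print(c[i].round(),st[i,4]);wmeas(L==i,p,m,.012,"")
p,d=grab_frame("top");cv2.imwrite("pics/t3.png",cv2.resize(p[80:262,140:505,::-1],None,fx=2.19,fy=2.19,interpolation=cv2.INTER_CUBIC))
E
bash go.sh 645.8 264.8 -29.5 -3.6
```

```text
time: 17.25
tcp_pos: [0.6471, 0.2661, 0.0776]
ft_force: [0.5, -1.1, 0.0]
ft_force: [0.0, -0.5, -0.3]
[ 23. 190.] 6823
 c [674.9 631.2] mu [681.3 630. ] L 431.3 W 263.1 ang -10.3
[323. 195.] 3120
 c [646. 263.] mu [651.8 262.6] L 120.9 W 30.6 ang -3.8
t 17.55 tcp [646.7 263.6  78.4] yaw -3.57 shift tool mm [ -0.8  -1.2 107.9] |d| 108 roll 0.03 q6 106.2 grip 51.6 0.0 F [-0.2  0.1 -0.1]
```

View pics/t3.png

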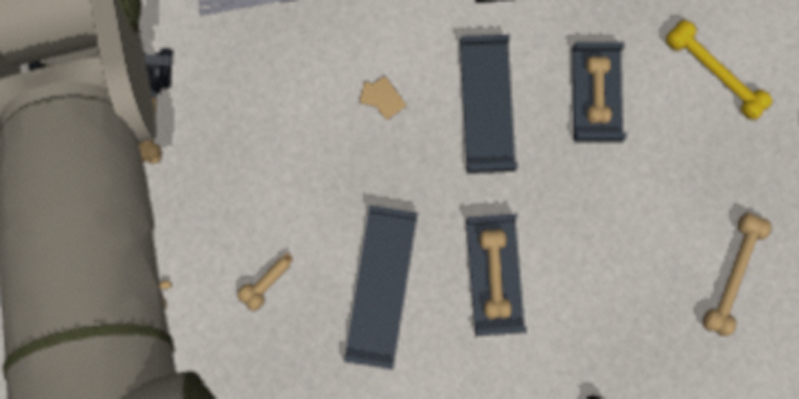

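Bones 1 and 2 both lie centred and in line, at crop (599,90) and (496,274). Now I'll grasp bone 3.

```bash
python3 -m jog '[{"linear":[-0.001,0,0.04],"roll":0,"fingers":-0.2},{"linear":[0,0,0.04],"roll":0,"fingers":-0.2},{"linear":[0,0,0.02],"roll":0,"fingers":-0.2},{"linear":[0,0,0.008],"roll":0,"fingers":-0.2},{"linear":[0,0,0],"roll":0,"fingers":-0.2},{"linear":[0,0,0],"roll":0,"fingers":-0.2},{"linear":[0,0,0],"roll":0,"fingers":-0.2}]'| grep -E "ft|pos"; bash go.sh 646 263.5 -29.5 -3.7
```

```text
tcp_pos: [0.6471, 0.2647, -0.0268]
ft_force: [0.7, -1.0, 0.7]
t 18.25 tcp [647.1 264.7 -26.8] yaw -3.59 shift tool mm [-1.1  1.2  2.7] |d| 3 roll 0.11 q6 106.3 grip 51.2 0.0 F [ 0.7 -1.   0.7]
```

```bash
python3 -m jog '[{"linear":[-0.001,0.001,0.003],"roll":0,"fingers":-0.2},{"linear":[0,0,0],"roll":0,"fingers":-0.2},{"linear":[0,0,0],"roll":0,"fingers":1},{"linear":[0,0,0],"roll":0,"fingers":1},{"linear":[0,0,0],"roll":0,"fingers":1},{"linear":[0,0,0],"roll":0,"fingers":1},{"linear":[0,0,0],"roll":0,"fingers":1}]' 30; bash go.sh 646 -124 80 1
```

```text
time: 18.95
tcp_pos: [0.6453, 0.2638, -0.0315]
ee_rot: [1.0, -0.031, 0.0, -0.0]
ft_force: [-0.4, -0.6, 1.5]
grip_width: 0.0128
grip_force: 29.4
t 18.95 tcp [645.3 263.8 -31.5] yaw -3.59 shift tool mm [  25.   387.  -111.5] |d| 403 roll -4.59 q6 106.2 grip 12.8 29.4 F [-0.4 -0.6  1.5]
```

```bash
python3 -m jog '[{"linear":[0,0,-0.02],"roll":0,"fingers":1},{"linear":[0,0,-0.04],"roll":0,"fingers":1},{"linear":[0,0,-0.04],"roll":-4.6,"fingers":1},{"linear":[-0.001,0.035,-0.01],"roll":0,"fingers":1},{"linear":[-0.001,0.045,0],"roll":0,"fingers":1},{"linear":[-0.001,0.045,0],"roll":0,"fingers":1},{"linear":[-0.001,0.045,0],"roll":0,"fingers":1},{"linear":[-0.001,0.045,0],"roll":0,"fingers":1},{"linear":[-0.001,0.045,0],"roll":0,"fingers":1},{"linear":[-0.001,0.045,0],"roll":0,"fingers":1}]'| grep -E "ft|pos|grip"; python3 -m jog '[{"linear":[0,0.04,0],"roll":0,"fingers":1},{"linear":[0,0.04,0],"roll":0,"fingers":1},{"linear":[0,0,0],"roll":0,"fingers":1},{"linear":[0,0,0],"roll":0,"fingers":1}]'| grep -E "ft|pos|grip"; bash go.sh 645.5 -123.7 -20 1
python3 - <<'E'
from h import *
m=camera_model("wrist");p,d=grab_frame("wrist");np.savez("pics/w9.npz",p=p,d=d,**m)
edges(m,p,[145,155,165],320)
g=p.max(2)[:,300];print([v for v in range(90,170) if abs(int(g[v+1])-int(g[v-1]))>25])
E
```

```text
tcp_pos: [0.6432, -0.0432, 0.0783]
ft_force: [1.4, -0.2, -0.2]
grip_width: 0.0128
grip_force: 29.3
tcp_pos: [0.6447, -0.1218, 0.078]
ft_force: [-0.1, -0.5, -0.7]
grip_width: 0.0126
grip_force: 29.4
t 20.35 tcp [ 644.7 -121.8   78. ] yaw 0.93 shift tool mm [ 0.8  2.  98. ] |d| 98 roll -0.07 q6 68.2 grip 12.6 29.4 F [-0.1 -0.5 -0.7]
145 289 357 [[692.4, -95.2], [693.4, -150.1]] mid [ 692.9 -122.6] w 54.8
155 320 320 [[684.6, -120.0], [684.6, -120.8]] mid [ 684.6 -120.4] w 0.8
165 320 320 [[676.4, -120.1], [676.4, -120.9]] mid [ 676.4 -120.5] w 0.8
[106, 107]
```

```bash
python3 -m jog '[{"linear":[0.001,0.002,0.03],"roll":0,"fingers":1},{"linear":[0,0,0.03],"roll":0,"fingers":1},{"linear":[0,0,0.02],"roll":0,"fingers":1},{"linear":[0,0,0.012],"roll":0,"fingers":1},{"linear":[0,0,0],"roll":0,"fingers":1},{"linear":[0,0,0],"roll":0,"fingers":1}]'| grep -E "pos|ft"
python3 -m jog '[{"linear":[0,0,0.002],"roll":0,"fingers":1},{"linear":[0,0,0],"roll":0,"fingers":1},{"linear":[0,0,0],"roll":0,"fingers":1}]'| grep -E "pos|ft|grip"
python3 -c "
from h import *
z=np.load('pics/w9.npz');m={k:z[k] for k in('vertical_fov','cx','cy','T')};print(rays([(300,106.5)],m,.024))"
bash go.sh 645.5 -123.5 -20 1
```

```text
tcp_pos: [0.6466, -0.1229, -0.0127]
ft_force: [1.5, 1.0, -0.8]
tcp_pos: [0.6462, -0.1234, -0.0151]
ft_force: [0.4, 0.9, -0.5]
grip_width: 0.0128
grip_force: 29.4
[[ 723.30852768 -105.12207535]]
t 21.3 tcp [ 646.2 -123.4  -15.1] yaw 1.01 shift tool mm [-0.7  0.1  4.9] |d| 5 roll 0.01 q6 68.0 grip 12.8 29.4 F [ 0.4  0.9 -0.5]
```

```bash
python3 -m jog '[{"linear":[0,0,0.002],"roll":0,"fingers":1},{"linear":[0,0,0.001],"roll":0,"fingers":1},{"linear":[0,0,0],"roll":0,"fingers":1},{"linear":[0,0,0],"roll":0,"fingers":1}]'| grep -E "pos|ft"
python3 -m jog '[{"linear":[0,0,0.001],"roll":0,"fingers":1},{"linear":[0,0,0],"roll":0,"fingers":1},{"linear":[0,0,0],"roll":0,"fingers":1}]'| grep -E "pos|ft"
```

```text
tcp_pos: [0.646, -0.1233, -0.0188]
ft_force: [0.0, -1.1, 0.2]
tcp_pos: [0.646, -0.1233, -0.0197]
ft_force: [0.6, -0.6, -1.0]
```

```bash
python3 -m jog '[{"linear":[0,0,0.001],"roll":0,"fingers":1},{"linear":[0,0,0],"roll":0,"fingers":1},{"linear":[0,0,0],"roll":0,"fingers":1}]'| grep -E "pos|ft|grip"
```

```text
tcp_pos: [0.646, -0.1233, -0.0207]
ft_force: [-1.6, -0.9, -0.8]
grip_width: 0.0127
grip_force: 29.4
```

```bash
python3 -m jog '[{"linear":[0,0,0.0007],"roll":0,"fingers":1},{"linear":[0,0,0],"roll":0,"fingers":1},{"linear":[0,0,0],"roll":0,"fingers":1}]'| grep -E "pos|ft|grip"
```

```text
tcp_pos: [0.646, -0.1233, -0.0214]
ft_force: [-0.7, -0.1, -0.3]
grip_width: 0.0127
grip_force: 29.4
```

```bash
python3 -m jog '[{"linear":[0,0,0.0006],"roll":0,"fingers":1},{"linear":[0,0,0],"roll":0,"fingers":1},{"linear":[0,0,0],"roll":0,"fingers":1}]'| grep -E "pos|ft|grip"
```

```text
tcp_pos: [0.646, -0.1234, -0.0216]
ft_force: [-2.6, 1.0, 5.1]
grip_width: 0.0128
grip_force: 29.9
```

```bash
python3 -m jog '[{"linear":[0,0,0],"roll":0,"fingers":0.6},{"linear":[0,0,0],"roll":0,"fingers":0.5},{"linear":[0,0,0],"roll":0,"fingers":0.4},{"linear":[0,0,-0.02],"roll":0,"fingers":0.3},{"linear":[0,0,-0.04],"roll":0,"fingers":0.2},{"linear":[0,0,-0.04],"roll":0,"fingers":-0.2},{"linear":[-0.026,0.034,0],"roll":0,"fingers":-0.2},{"linear":[-0.026,0.034,0],"roll":0,"fingers":-0.2},{"linear":[-0.026,0.034,0],"roll":0,"fingers":-0.2},{"linear":[-0.026,0.034,0],"roll":0,"fingers":-0.2}]' | grep -E "time|ft"
python3 -m jog '[{"linear":[-0.026,0.034,0],"roll":0,"fingers":-0.2},{"linear":[-0.026,0.034,0],"roll":0,"fingers":-0.2},{"linear":[-0.026,0.034,0],"roll":0,"fingers":-0.2},{"linear":[-0.026,0.034,0],"roll":0,"fingers":-0.2},{"linear":[0,0,0],"roll":8.2,"fingers":-0.2},{"linear":[0,0,0],"roll":8.2,"fingers":-0.2},{"linear":[0,0,0],"roll":8.2,"fingers":-0.2},{"linear":[0,0,0],"roll":0,"fingers":-0.2},{"linear":[0,0,0],"roll":0,"fingers":-0.2}]' | grep -E "time|ft"
python3 - <<'E'
from h import *
m=camera_model("wrist");p,d=grab_frame("wrist");np.savez("pics/w10.npz",p=p,d=d,**m);t=tanm(p)
n,L,st,c=cv2.connectedComponentsWithStats(t.astype(np.uint8))
for i in range(1,n):
    if 1500<st[i,4]<9000: print(c[i].round(),st[i,4]);wmeas(L==i,p,m,.013,"")
E
bash go.sh 441.5 -399.5 -28.5 -23.6
```

```text
time: 23.9
ft_force: [0.8, -1.0, 0.1]
time: 24.8
ft_force: [-0.3, 0.2, 0.3]
[320. 194.] 3958
 c [ 440.9 -397.4] mu [ 448.5 -400.7] L 143.9 W 35.0 ang -23.4
t 24.85 tcp [ 442.9 -398.9   77.9] yaw -23.38 shift tool mm [ -1.    1.1 106.4] |d| 106 roll 0.22 q6 60.1 grip 51.2 0.0 F [ 0.1 -0.1 -0.5]
```

```bash
python3 -m jog '[{"linear":[-0.0015,0,0.04],"roll":0,"fingers":-0.2},{"linear":[0,0,0.04],"roll":0,"fingers":-0.2},{"linear":[0,0,0.02],"roll":0,"fingers":-0.2},{"linear":[0,0,0.009],"roll":0,"fingers":-0.2},{"linear":[0,0,0],"roll":0,"fingers":-0.2},{"linear":[0,0,0],"roll":0,"fingers":-0.2},{"linear":[0,0,0],"roll":0,"fingers":-0.2}]'| grep -E "ft|pos"; bash go.sh 441.3 -398.5 -29.5 -23.5
```

```text
tcp_pos: [0.442, -0.3991, -0.0296]
ft_force: [0.0, 0.1, -0.4]
t 25.55 tcp [ 442.  -399.1  -29.6] yaw -23.55 shift tool mm [-0.9 -0.2 -0.1] |d| 1 roll -0.05 q6 60.2 grip 51.4 0.0 F [ 0.   0.1 -0.4]
```

```bash
python3 -m jog '[{"linear":[0,0,0],"roll":0,"fingers":1},{"linear":[0,0,0],"roll":0,"fingers":1},{"linear":[0,0,0],"roll":0,"fingers":1},{"linear":[0,0,0],"roll":0,"fingers":1},{"linear":[0,0,0],"roll":0,"fingers":1}]' 30; python3 -m jog '[{"linear":[0,0,-0.02],"roll":0,"fingers":1},{"linear":[0,0,-0.04],"roll":0,"fingers":1},{"linear":[0,0,-0.04],"roll":-6.3,"fingers":1},{"linear":[0,0,-0.01],"roll":-6.4,"fingers":1},{"linear":[-0.009,-0.044,0],"roll":0,"fingers":1},{"linear":[-0.009,-0.044,0],"roll":0,"fingers":1},{"linear":[-0.009,-0.044,0],"roll":0,"fingers":1},{"linear":[-0.009,-0.044,0],"roll":0,"fingers":1},{"linear":[-0.009,-0.044,0],"roll":0,"fingers":1}]'| grep -E "ft|pos|grip"; bash go.sh 438 3.8 80 -10.8
```

```text
time: 26.05
tcp_pos: [0.4416, -0.3985, -0.0305]
ee_rot: [0.979, -0.204, 0.0, 0.0]
ft_force: [-0.6, 1.0, 5.1]
grip_width: 0.014
grip_force: 29.6
tcp_pos: [0.4384, -0.1721, 0.0789]
ft_force: [0.4, 0.3, 0.2]
grip_width: 0.014
grip_force: 29.4
t 26.95 tcp [ 438.4 -172.1   78.9] yaw -10.91 shift tool mm [ -33.7 -172.6   -1.1] |d| 176 roll -0.11 q6 65.2 grip 14.0 29.4 F [0.4 0.3 0.2]
```

```bash
python3 -m jog '[{"linear":[-0.0085,-0.043,0],"roll":0,"fingers":1},{"linear":[-0.0085,-0.043,0],"roll":0,"fingers":1},{"linear":[-0.0085,-0.043,0],"roll":0,"fingers":1},{"linear":[-0.0085,-0.043,0],"roll":0,"fingers":1},{"linear":[0,0,0],"roll":0,"fingers":1},{"linear":[0,0,0],"roll":0,"fingers":1}]'| grep -E "ft|grip"; bash go.sh 438 3.8 -20 -10.8
python3 - <<'E'
from h import *
m=camera_model("wrist");p,d=grab_frame("wrist");np.savez("pics/w11.npz",p=p,d=d,**m)
edges(m,p,[135,145,155],320);edges(m,p,[115],320,.024)
cv2.imwrite("pics/w11.png",np.minimum(p[:,:,::-1].astype(int)*2,255).astype(np.uint8))
E
```

```text
ft_force: [-0.2, 0.0, -0.4]
grip_width: 0.0141
grip_force: 29.5
t 27.55 tcp [437.9   2.   79. ] yaw -10.77 shift tool mm [-0.2 -1.8 99. ] |d| 99 roll 0.03 q6 85.6 grip 14.1 29.5 F [-0.2  0.  -0.4]
135 320 320 [[492.9, -7.5], [492.7, -8.3]] mid [492.8  -7.9] w 0.8
145 320 320 [[485.0, -6.0], [484.8, -6.8]] mid [484.9  -6.4] w 0.8
155 320 320 [[477.0, -4.5], [476.9, -5.3]] mid [476.9  -4.9] w 0.8
115 282 351 [[514.7, 17.0], [504.9, -33.9]] mid [509.8  -8.5] w 51.8
```

View pics/w11.png

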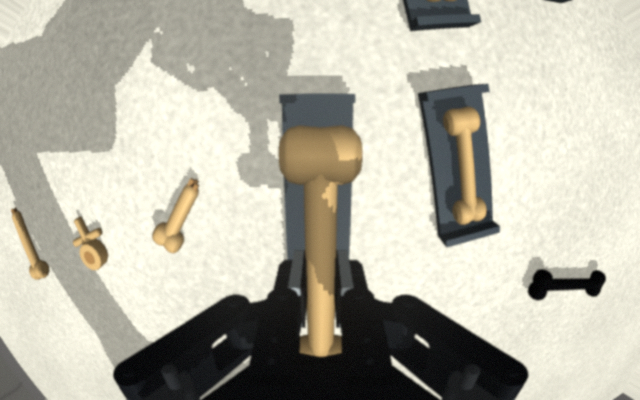

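Bone 4 is over pad 4. The bed edges are at (283,115) to (352,115) and (286,220) to (351,220), and the far block's outer edge runs (280,95) to (355,94).

Run:
```python
from h import *
z=np.load("pics/w11.npz");m={k:z[k] for k in("vertical_fov","cx","cy","T")}
a=rays([(283,115),(352,115)],m,.01);b=rays([(286,220),(351,220)],m,.01);k=rays([(280,95),(355,94)],m,.024);e=k.mean(0)
print(a.round(1).tolist(),b.round(1).tolist(),k.round(1).tolist())
A,B=a.mean(0),b.mean(0);u=(A-B)/np.linalg.norm(A-B);print(A,B,np.degrees(np.arctan2(u[1],u[0])))
u=np.array([np.cos(np.radians(-10.8)),np.sin(np.radians(-10.8))]);print("far mid",e,"centre",e-u*89)
```

```text
[[514.2, 17.6], [504.0, -35.6]] [[427.4, 34.2], [417.0, -20.5]] [[529.6, 15.0], [520.0, -39.2]]
[509.10412521  -8.97289741] [422.21034487   6.8484524 ] -10.319194701331583
far mid [524.82224714 -12.0860967 ] centre [437.39868182   4.59084029]
```

```bash
python3 -m jog '[{"linear":[0,-0.002,0.03],"roll":0,"fingers":1},{"linear":[0,0,0.03],"roll":0,"fingers":1},{"linear":[0,0,0.02],"roll":0,"fingers":1},{"linear":[0,0,0.012],"roll":0,"fingers":1},{"linear":[0,0,0.003],"roll":0,"fingers":1},{"linear":[0,0,0],"roll":0,"fingers":1},{"linear":[0,0,0],"roll":0,"fingers":1}]'| grep -E "pos|ft"
python3 -m jog '[{"linear":[0,0,0.001],"roll":0,"fingers":1},{"linear":[0,0,0],"roll":0,"fingers":1},{"linear":[0,0,0],"roll":0,"fingers":1}]'| grep -E "pos|ft|grip"; bash go.sh 438 4 -20 -10.7
```

```text
tcp_pos: [0.4388, 0.0028, -0.0154]
ft_force: [0.2, 0.0, -0.8]
tcp_pos: [0.4384, 0.0034, -0.0167]
ft_force: [0.0, 0.3, -0.2]
grip_width: 0.0138
grip_force: 29.5
t 28.6 tcp [438.4   3.4 -16.7] yaw -10.89 shift tool mm [-0.5 -0.5  3.3] |d| 3 roll -0.19 q6 86.0 grip 13.8 29.5 F [ 0.   0.3 -0.2]
```

```bash
python3 -m jog '[{"linear":[0,-0.0005,0.001],"roll":-0.2,"fingers":1},{"linear":[0,0,0.001],"roll":0,"fingers":1},{"linear":[0,0,0],"roll":0,"fingers":1},{"linear":[0,0,0],"roll":0,"fingers":1}]'| grep -E "pos|ft"
python3 -m jog '[{"linear":[0,0,0.0007],"roll":0,"fingers":1},{"linear":[0,0,0],"roll":0,"fingers":1},{"linear":[0,0,0],"roll":0,"fingers":1}]'| grep -E "pos|ft"
```

```text
tcp_pos: [0.4383, 0.004, -0.019]
ft_force: [-0.3, 0.9, 0.1]
tcp_pos: [0.4384, 0.004, -0.0197]
ft_force: [1.0, 0.6, -1.1]
```

```bash
python3 -m jog '[{"linear":[0,0,0.0007],"roll":0,"fingers":1},{"linear":[0,0,0],"roll":0,"fingers":1},{"linear":[0,0,0],"roll":0,"fingers":1}]'| grep -E "pos|ft"
```

```text
tcp_pos: [0.4384, 0.004, -0.0204]
ft_force: [-0.2, -0.5, -0.0]
```

```bash
python3 -m jog '[{"linear":[0,0,0.0007],"roll":0,"fingers":1},{"linear":[0,0,0],"roll":0,"fingers":1},{"linear":[0,0,0],"roll":0,"fingers":1}]'| grep -E "pos|ft"
```

```text
tcp_pos: [0.4384, 0.0039, -0.0206]
ft_force: [-3.4, 1.2, 9.7]
```

Contact. I'll release, retreat upward and clear, then verify all four from the top camera.

```bash
python3 -m jog '[{"linear":[0,0,0],"roll":0,"fingers":0.6},{"linear":[0,0,0],"roll":0,"fingers":0.5},{"linear":[0,0,0],"roll":0,"fingers":0.4},{"linear":[0,0,-0.02],"roll":0,"fingers":0.3},{"linear":[0,0,-0.04],"roll":0,"fingers":0.2},{"linear":[0,0,-0.05],"roll":0,"fingers":0.2},{"linear":[0,0,-0.05],"roll":0,"fingers":0.2},{"linear":[0,-0.04,0],"roll":0,"fingers":0.2},{"linear":[0,-0.045,0],"roll":0,"fingers":0.2},{"linear":[0,-0.045,0],"roll":0,"fingers":0.2}]' | grep -E "time|ft"
python3 -m jog '[{"linear":[0,-0.045,0],"roll":0,"fingers":0.2},{"linear":[0,-0.045,0],"roll":0,"fingers":0.2},{"linear":[0,-0.045,0],"roll":0,"fingers":0.2},{"linear":[0,-0.04,0],"roll":0,"fingers":0.2},{"linear":[0,0,0],"roll":0,"fingers":0.2},{"linear":[0,0,0],"roll":0,"fingers":0.2},{"linear":[0,0,0],"roll":0,"fingers":0.2}]'|grep -E "time|pos|ft"
python3 - <<'E'
from h import *
p,d=grab_frame("top");np.savez("pics/top1.npz",p=p,d=d);cv2.imwrite("pics/t4.png",cv2.resize(p[80:262,140:505,::-1],None,fx=2.19,fy=2.19,interpolation=cv2.INTER_CUBIC))
E
sed -e 's/top0/top1/' -e 's/(417,204),(262,131),(208,131),(477,205)/(413,122),(366,206),(363,127),(313,212)/' -e 's/\.010+i/.020+i/' -e '/"pad"/d' meas.py > m2.py; python3 m2.py
```

```text
time: 30.9
ft_force: [-0.1, -1.0, 0.1]
time: 31.6
tcp_pos: [0.4949, 0.3027, 0.1388]
ft_force: [-0.6, -0.6, 0.8]
bone 1 c [ 657.7 -249.4] mu [ 657.5 -249.4] L 76.9 ang -1.2 | rect [ 657.7 -249.5] [23. 75.] 89.6
bone 2 c [ 449.5 -122.7] mu [ 449.2 -122.7] L 99.5 ang 2.1 | rect [ 449.5 -122.1] [97. 28.] 1.4
bone 3 c [ 648.8 -122. ] mu [ 649.1 -122. ] L 120.7 ang 0.9 | rect [ 648.9 -122. ] [118.  28.] 0.6
bone 4 c [439.    5.2] mu [439.    5.2] L 143.3 ang -10.7 | rect [439.    5.2] [ 33. 141.] 79.3
```

View pics/t4.png

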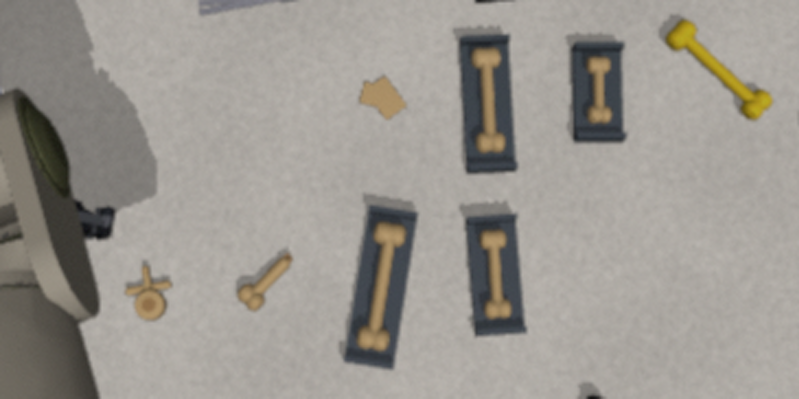

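All four bones lie on their own pads, and the broken ones are untouched. One last check compares bone and pad centres in depth, using the same picture.

Run:
```python
from h import *
z=np.load("pics/top1.npz");p,d=z["p"],z["d"];W=cloud("top",p,d,camera_model("top"))*1000;t=tanm(p)
for n,(c,C,a) in enumerate([((413,122),(656,-249),-1.4),((366,206),(449,-123),1.6),((363,127),(646,-122),1),((313,212),(438,5),-10.7)]):
    r=np.radians(a);u=np.array([np.cos(r),np.sin(r)]);v=np.array([-u[1],u[0]])
    q=W[...,:2]-C;s=q@u;w=q@v;H=56+11*n
    box=(abs(s)<H+8)&(abs(w)<34)
    b=box&t&(W[...,2]>14)&(W[...,2]<45)&(abs(s)<H-8);k=box&~t&(p.max(2)<90)&(W[...,2]>19)&(W[...,2]<30)&(abs(s)>H-14)
    e=box&~t&(p.max(2)<90)&(W[...,2]>6)&(W[...,2]<14)
    sp,sm=np.median(s[k&(s>0)]),np.median(s[k&(s<0)])
    print(n+1,"bone s",s[b].min().round(1),s[b].max().round(1),"mid",((s[b].min()+s[b].max())/2).round(1),"| blocks",sm.round(1),sp.round(1),"mid",((sp+sm)/2).round(1),"| w bone",((w[b].min()+w[b].max())/2).round(1),"bed",((w[e].min()+w[e].max())/2).round(1),"ztop",np.percentile(W[b][:,2],95).round(1))
```

```text
1 bone s -37.8 38.1 mid 0.1 | blocks -54.3 50.0 mid -2.1 | w bone 0.0 bed -0.8 ztop 32.5
2 bone s -49.8 48.8 mid -0.5 | blocks -63.6 61.6 mid -1.0 | w bone 1.4 bed -0.1 ztop 33.5
3 bone s -59.2 61.6 mid 1.2 | blocks -76.4 72.5 mid -1.9 | w bone -0.1 bed 0.1 ztop 35.8
4 bone s -69.6 73.0 mid 1.7 | blocks -84.8 84.1 mid -0.3 | w bone 0.0 bed 1.4 ztop 37.7
```

```bash
python3 -c "from station import *;print(sign_off())"
```

```text
the job is handed in; nothing more can be done
None
```

I set all four whole bones down on their own pads, each lying flat, within about 3 mm of centre and in line by the last camera check, left both broken bones where they were, and handed the job in at about 32 s.

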